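Set the rig readout, unlatch the hitch tongue and hold it off the ball

TASK

Get the tongue-load rig ready for zeroing. Raise the folded screen of the small readout to about 60 degrees open and let go of it so that it stays there; then pull the upright latch grip at the side of the hitch coupler sideways, away from the coupler, against its spring, and with the latch still pulled lift the tongue about 6 cm, clear of the ball. Finish while holding the tongue raised and still, touching the readout no more, and leave the loose things on the table where they are.

Things in the scene. Friction and masses are not known exactly. Their poses are not given: they have to be found in the camera images.
- hitch_rig: metal bench rig, fixed: base plate 340 x 110 x 12 mm (x -55 to +285 mm), hitch ball at its near end, two upright cheeks with a pivot pin at its far end, and a steel tube tongue (30 x 30 mm, top at 105 mm) from the pivot to a coupler cup (56 mm across) over the ball. Origin on the table under the ball; x along the tongue to the pivot, y to the side where the latch grip stands, z up
- ball_centre (a point): centre of the hitch ball (36 mm across), 68 mm above the table, inside the coupler cup at the start. The cup reaches 6 mm below it, so the coupler must rise about 25 mm to be off the ball
- tongue_hinge (a point): middle of the tongue's pivot pin, fixed, 240 mm behind the ball along the rig's x axis and 90 mm above the table; the pivot axis is the rig's y axis
- coupler_top (a point): middle of the coupler cup's top, straight above the ball, 100 mm above the table when the tongue is down; moves with the tongue. Axes as the rig's
- latch_grip (a point): point on the upright grip of the latch, 75 mm to the side (rig +y) of the ball and 130 mm above the table when home. Grip: 14 mm thick along rig y, 20 mm along x, from 104 to 150 mm above the table, a thin strip below it. Moves with latch and tongue; axes as the rig's. Pinched along rig y from above, it can be pulled, then lifted, and can turn about that line between the fingers
- hitch_latch (a joint): travel of the latch, m: 0 = home, with its fork under the ball, so that the tongue cannot be lifted; grows as the grip is pulled sideways along the rig's +y; the fork is clear of the ball from 0.021; stop at 0.030. A spring pulls it home with 5 N at 0 and 11 N at 0.028
- hitch_tongue (a joint): angle of the tongue about its pivot, rad: 0 = down on the ball, grows as the coupler rises (0.25 lifts the coupler and the latch grip by about 60 mm); stop at 0.6. It weighs 4 to 6 N at the latch grip and falls back when let go
- readout: small folding readout, like a tiny laptop, fixed to the table: base 130 x 130 mm, 29 mm high, from 30 to 160 mm behind the origin. Origin on the table under the screen's knob when the screen is shut; x axis from the knob towards the hinge, z up. Measured with its screen included
- screen_hinge (a point): middle of the screen's hinge line, fixed, 155 mm behind the readout's origin along its x axis and 31 mm above the table; the hinge line is the readout's y axis
- screen_knob (a point): centre of the knob (a barrel 20 mm long along the readout's y, 16 mm across) on a thin stalk 30 mm in front of the screen's free edge; 155 mm from the hinge line, 37.5 mm above the table when shut; moves with the screen. Pinched along the readout's y it turns freely between the fingers
- readout_screen (a joint): opening angle of the screen, rad: 0 = folded flat on the base, 1.047 = 60 degrees open, stop at 2.0; grows as the knob rises and swings back over the hinge. Stiff hinge (about 2 N at the knob) that stays where it is left; at the start it is ajar by 0.05 to 0.3
- rig_nut: hex nut, 32 x 37 x 16 mm, lying loose on the rig's base plate; leave it alone
- stud: threaded stud with a nut on it, 88 mm long, loose in front of the rig; leave it alone
- hexkey: hex key, 105 mm long, loose behind the readout; leave it alone
- bolt: hex bolt, 64 mm long, loose at the near side of the table; leave it alone

How it is judged (in metres and radians):
On the way, in this order (a step that is already met when the one before it is completed fails the run):
1. the screen stands 48 to 72 degrees open and the fingers have let go of it (value of joint readout_screen between 0.84 and 1.26 rad and contact force between the fingers and readout below 0.1 N), for 0.3 s.
2. the latch is pulled at least 18 mm while the tongue is still down (value of joint hitch_latch above 0.018 m and value of joint hitch_tongue below 0.06 rad), for 0.05 s.
3. the tongue is lifted clear of the ball (value of joint hitch_tongue above 0.15 rad), for 0.2 s.
At the end, for the whole second after the job is handed in: the fingers hold the tongue still at 0.16 to 0.40 rad (coupler raised about 4 to 9 cm, off the ball), and the untouched screen stands 48 to 72 degrees open (all of step 1 and value of joint hitch_tongue between 0.16 and 0.4 rad and velocity of joint hitch_tongue between -0.08 and 0.08 rad/s and contact force between the fingers and hitch_rig above 1.5 N and contact force between the arm and readout below 0.1 N); the arm keeps its last pose, push and grip.
It fails at once if a loose bystander is moved more than 3 cm (distance of any of rig_nut, stud, hexkey, bolt from where it was at the start of the episode above 0.03 m).
It also fails if it takes over 51 s, if anything falls off the work surface, if the arm or the gripper's body presses on something with over 40 N, if the wrist force passes 120 N, or if a joint passes its speed limit or range.

ROBOT

A 6-joint arm with a two-finger parallel gripper is mounted at the origin on a cart in front of the work surface, level with it; the furniture and walls round the work are solid. World frame = base frame: x ahead of the robot, y to its left, z up, the work surface at z = 0. Lengths are in mm, angles in rad, forces in N, time in s.
With the tool pointing down it reaches from about 325 to 1000 mm from the base axis. Payload 5.1 kg.
Tool frame: the origin (TCP) lies midway between the tips of the shut fingers; the grasp point (between the pads) lies 19 mm behind it; z points along the fingers, y is the line along which they close (so a half turn about z gives the same grasp; the last joint's range is limited). The gripper opens to 85 mm and grips with 20 to 120 N. Pads are 22 mm wide; open, the fingers measure 114 mm over their backs; the gripper's body (76 mm by 85 mm) begins 54 mm behind the grasp point. The pads swing forward as they close: fully open they stand 13 mm farther back than shut.
Start: joints at [1.159, 0.124, 1.65, -0, 1.367, -0.083], TCP at [209.91, 615.16, 231.322] pointing down, gripper open.
Joint ranges: [-2.61, 2.61], [-1.02, 2.33], [0.03, 2.71], [-1.35, 4.49], [0.32, 2.68], [-2.91, 2.91]. Speed limits (rad/s): [2.57, 2.57, 3.14, 3.14, 3.14, 3.14].

INTERFACE

Orientations are given as a rotation vector (axis times angle).
In Python, from bench import sensors, eyes, bot, nets gives the robot as it stands.
- The arm moves only by the tool apply_moves, never from a script. Its argument "deltas" is a list of rows, each a list of 4 numbers: the shift along the tool's x, y, z in m, then the turn about the tool's z in degrees. In form: [[tx, ty, tz, spin], ...]. A call has 1 to 8 rows; each row shifts and turns the commanded pose from where the row before left it, along the tool's axes as they then stand; what a row does not reach is not made up. A row lasts 1/8 s, in which the tool goes at most 62.5 mm and 10.7 degrees, less where a joint would pass 70% of its speed; a pose out of reach is approached as far as the arm can. A call with a gripper value outside its range is refused whole. "gripper" is the finger opening in m, from 0 to 0.0854, set as the call begins (left out, the last holds). The fingers move at their own pace and stop on an object; the grip force is fixed at half the most. Time passes only in rows, so rows that do not move let the fingers close. It gives the time, the measured TCP pose, the force, the opening and the grip force at its end, in the units of the state.
- sensors.get_state(): the state, without advancing time (a new reading comes with each control period).
- eyes.snapshot(name): name is "scene" or "top"; returns a dict with "frame" (400x640x3 uint8, red, green, blue), "z_map" (400x640 float32, mm along the optical axis (not along the pixel's ray), 0 where there is no reading), "K" (3x3 intrinsics, pixels), "D" ([k1, k2, p1, p2, k3] as OpenCV has them; the pictures are not rectified), "rvec" (rotation vector, rad) and "tvec" (3), from world to camera coordinates, as OpenCV has them. Camera axes: x right, y down, z forward; pixel columns grow to the right and rows downward; lengths in mm; the calibration is good to about 2 mm. A picture is of the moment at which its call begins.
- bot.job_done(): hands the job in; it is judged then, once.
Trained networks look in a picture, given as the dict that the camera call returned (one of the last four; its "shot" number tells which), for a name from the list of things; names that differ only in an ending like _2 or _b are one class to them, and where a whole thing is asked for, a point or a joint stands for the part that bears it (a point fixed in the world has none). Each returns a list of dicts, best first, with "conf" (0 to 1); they miss things now and then, are a little off and sometimes report something else, mostly with a low value. They report only what shows in the picture. A call takes as long as a camera call.
- nets.spot_in(picture, thing): "at" ([x, y, z] in mm, in the coordinates of the camera as it stood for that picture, good to about 4 mm: the middle of the surface that is visible of it).
- nets.cut_out(picture, thing): "mask" (400x640 bool, what is visible of it).
The state is a dict: "time_s": time; "joints": joint angles; "joint_velocities": joint speeds; "effort": joint torques, N m; "tool_pos": TCP position; "tcp_rot": TCP orientation; "wrist_force": force on the tool from outside, world axes, zero at the start; "wrist_torque": the same for the moment, N m; "finger_gap": finger opening in mm; "grip_force": force on a finger pad.
Only numpy, scipy, OpenCV 4.12 (cv2) and the standard library are available. Lean on these libraries where they do the work, as an engineer would, in place of code of your own. Each camera call takes 0.05 s, during which the arm holds its last target. There are 200 camera calls.

## Working session

There is one attempt and no reset: what is moved stays moved. The work goes in short steps, Python scripts to look and compute and a tool call to move; the robot and the scene stay as the last step left them, time stands still between calls to the robot, and variables do not carry over. Pictures are saved under pics/ and viewed, at most 10 in all, crops included, and the job is handed in when it is done.

Besides the shell and the picture viewer there is one more tool, called by a JSON object that holds its "api" and its "payload", one argument or row to a line. apply_moves: Moves the arm, as the interface text tells. Its arguments: {"type":"object","properties":{"deltas":{"type":"array"},"gripper":{"type":"number"}},"required":["deltas"]}

```bash
mkdir -p pics; ls; cat > h.py <<'E'
import numpy as np, cv2
from bench import sensors, eyes, bot, nets
def w(p,c):
    R=cv2.Rodrigues(np.array(p["rvec"],float))[0]; return R.T@(np.array(c,float)-np.array(p["tvec"],float).ravel())
def cloud(p,mask):
    v,u=np.nonzero(mask&(p["z_map"]>0)); z=p["z_map"][v,u].astype(float)
    n=cv2.undistortPoints(np.c_[u,v].astype(float)[:,None],np.array(p["K"],float),np.array(p["D"],float))[:,0]
    c=np.c_[n*z[:,None],z]; R=cv2.Rodrigues(np.array(p["rvec"],float))[0]
    return (c-np.array(p["tvec"],float).ravel())@R
def save(p,n): cv2.imwrite("pics/"+n,p["frame"][:,:,::-1])
E
python3 - <<'E'
from h import *
np.set_printoptions(precision=1,suppress=True)
print(sensors.get_state())
for c in("scene","top"):
    p=eyes.snapshot(c); save(p,c+"0.png")
    for t in["hitch_rig","readout","latch_grip","coupler_top","screen_knob","rig_nut","stud","hexkey","bolt"]:
        r=nets.spot_in(p,t); print(c,t,[(round(d["conf"],2),w(p,d["at"])) for d in r[:2]])
E
```

```text
pics
{'time_s': 0.0, 'joints': array([ 1.2,  0.1,  1.7, -0. ,  1.4, -0.1]), 'joint_velocities': array([-0.,  0., -0., -0., -0., -0.]), 'effort': array([  0. , -42.4, -36.5,   0. ,   0. ,   0. ]), 'tool_pos': array([209.7, 614.6, 230. ]), 'tcp_rot': array([-0.5, -3.1,  0. ]), 'wrist_force': array([0.3, 0.7, 0.2]), 'wrist_torque': array([ 0., -0.,  0.]), 'grip_force': 0.0, 'finger_gap': 85.14887282497864}
scene hitch_rig [(0.6, array([ 554.2, -110. ,   25.9])), (0.39, array([676.3, 197.2,   6.7]))]
scene readout [(0.68, array([562.6, 133. ,  47.1])), (0.41, array([573.9, 143.7,  61.4]))]
scene latch_grip [(0.54, array([473.3, -61.3, 102.8])), (0.18, array([ 554.5, -110.6,   28.4]))]
scene coupler_top [(0.57, array([ 522.3, -101.4,  103.6])), (0.57, array([ 556. , -114.3,   26.4]))]
scene screen_knob [(0.93, array([574.7, 143.5,  60.3])), (0.67, array([555.7, 135.8,  51.5]))]
scene rig_nut [(0.59, array([ 619. , -135.5,   19.1])), (0.38, array([572.2, 143.5,  64.8]))]
scene stud [(0.6, array([ 388.5, -181. ,   23. ]))]
scene hexkey [(0.46, array([676. , 195.5,   6.5]))]
scene bolt [(0.68, array([367. , -18.5,  13. ]))]
top hitch_rig [(0.83, array([590.7, -88.7,  15. ])), (0.42, array([576.2, 151.4,  63.3]))]
top readout [(0.67, array([575. , 151.2,  59.8]))]
top latch_grip [(0.59, array([474.8, -55.7, 147.8]))]
top coupler_top [(0.92, array([ 563.9, -100.2,  103.2]))]
top screen_knob [(0.6, array([ 620.4, -130.2,   29.1]))]
top rig_nut [(0.57, array([ 623.4, -130.7,   31.2]))]
top stud [(0.6, array([ 391.7, -170.4,   22.8]))]
top hexkey [(0.73, array([561.8, -96.7, 103. ])), (0.66, array([684.6, 202.7,  10.3]))]
top bolt [(0.49, array([575. , 150.7,  62.2])), (0.27, array([561.6, -96.7, 107.4]))]
```

View pics/scene0.png

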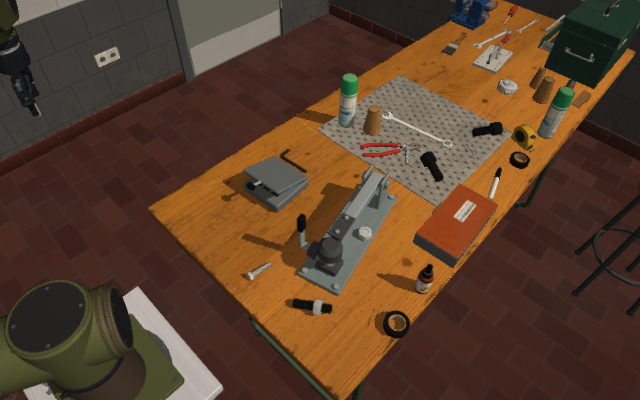

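View pics/top0.png

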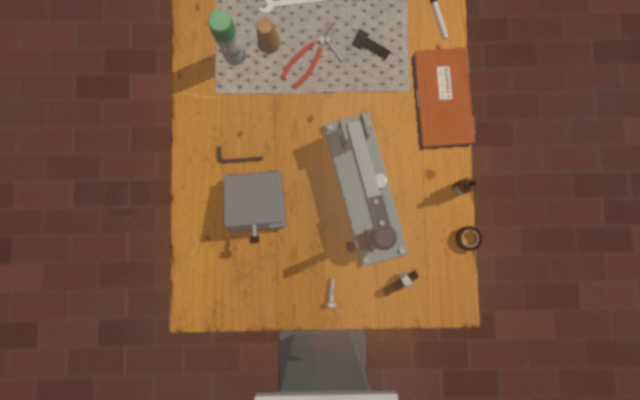

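The scene view shows the readout at (275,182) with its knob at (252,186), and the rig's black latch grip at (302,228). In the top view the knob is at (254,238), the grip at (351,246), and the bolt lies near at (331,292). Next I measure both poses.

```bash
python3 - <<'E'
from h import *
np.set_printoptions(precision=1,suppress=True)
p=eyes.snapshot("top"); q=eyes.snapshot("scene")
full=np.ones((400,640),bool)
def win(p,u0,u1,v0,v1):
    m=np.zeros((400,640),bool); m[v0:v1,u0:u1]=1; return cloud(p,m)
C=np.r_[win(p,320,410,105,270)]
# plate: z 6..20
P=C[(C[:,2]>6)&(C[:,2]<20)]; r=cv2.minAreaRect(P[:,:2].astype(np.float32)); print("plate",r,cv2.boxPoints(r))
T=C[(C[:,2]>95)&(C[:,2]<125)]; print("tongue",len(T)); 
if len(T): print(cv2.fitLine(T[:,:2].astype(np.float32),cv2.DIST_L2,0,.01,.01).ravel(),T.min(0),T.max(0))
D=win(p,215,295,165,250)
S=D[(D[:,2]>8)]; print("readout",cv2.boxPoints(cv2.minAreaRect(S[:,:2].astype(np.float32))))
S2=D[D[:,2]>33]
c=S2.mean(0);u,s,vt=np.linalg.svd(S2-c); print("n",c,vt[2],s/np.sqrt(len(S2)))
K=win(p,247,262,230,246);print("knob region",K[K[:,2]>25])
L=win(p,343,358,238,254);print("latch",L[L[:,2]>110])
for t in("screen_knob","latch_grip"):
  for n,x in(("top",p),("scene",q)):
    for d in nets.cut_out(x,t)[:2]:
        X=cloud(x,d["mask"]); print(t,n,d["conf"],len(X),np.median(X,0),X.min(0),X.max(0))
E
```

```text
plate ((615.968017578125, -98.02596282958984), (371.07769775390625, 168.25790405273438), 4.701483249664307) [[ 424.2  -29.4]
 [ 437.9 -197.1]
 [ 807.8 -166.7]
 [ 794.     1. ]]
tongue 2407
[  1.    0.2 613.5 -95.2] [ 467.8 -147.8   95. ] [757.8 -31.7 121.6]
readout [[482.7 212.7]
 [490.4  80.7]
 [649.3  89.8]
 [641.7 221.9]]
n [578.4 152.7  62.2] [0.3 0.  1. ] [38.3 36.3  2.4]
knob region [[515.7 170.7  30.4]
 [515.8 169.3  25.1]
 [515.7 166.7  27.6]
 [515.6 164.1  30. ]
 [515.5 159.6  30.1]
 [514.6 150.3  80.1]
 [514.5 148.2  80. ]
 [514.5 146.3  78.3]
 [514.5 144.2  78.3]
 [512.5 150.8  76.8]
 [512.4 148.2  80.1]
 [512.4 146.   80.7]
 [512.4 144.2  78.2]
 [510.3 150.2  81.4]
 [510.3 147.9  82.5]
 [510.2 145.9  81.3]
 [510.3 144.3  77.7]
 [508.2 150.3  80.7]
 [508.2 148.1  81.1]
 [508.1 145.8  82. ]
 [508.1 144.1  79.1]
 [506.1 150.   82.5]
 [506.1 148.   82.1]
 [506.  145.9  82. ]
 [506.  144.2  78.6]
 [504.  149.9  83.3]
 [503.9 147.9  82.5]
 [503.9 145.7  83.3]
 [503.9 144.   80.3]
 [501.9 150.3  80.4]
 [501.8 147.6  84.8]
 [501.8 146.   81. ]
 [501.7 143.4  84.5]
 [501.7 141.3  
[... 3165 characters left out ...]
468.6 -59.3 147.7]
 [466.9 -49.2 150.1]
 [466.8 -51.3 149. ]
 [466.8 -53.3 148.4]]
screen_knob top 0.92 3211 [578.  151.9  62.3] [487.   86.6  -4.9] [644.2 230.9  92.9]
screen_knob top 0.41 3548 [573.6 150.2  60.5] [487.   84.1  -4.9] [646.8 220.7  92.9]
screen_knob scene 0.87 1424 [572.9 145.   62.5] [488.1  83.3  -2.7] [661.8 275.1  90.8]
screen_knob scene 0.31 5319 [ 557.2 -111.6   25.2] [ 429.8 -190.2   -4.3] [829.9  20.2 152.5]
latch_grip top 0.64 90 [478.5 -53.  149.3] [468.7 -71.9  49.2] [486.4 -44.3 154.1]
latch_grip scene 0.64 280 [473.8 -57.4 102.5] [466.3 -77.   -3.1] [562.8  19.2 152.5]
latch_grip scene 0.34 178 [ 618.1 -131.    26.4] [ 604.4 -148.8   10. ] [ 649.8 -106.5   32.1]
```

```bash
python3 - <<'E'
from h import *
np.set_printoptions(precision=3,suppress=True)
p=eyes.snapshot("top")
def win(p,u0,u1,v0,v1):
    m=np.zeros((400,640),bool); m[v0:v1,u0:u1]=1; return cloud(p,m)
D=win(p,215,295,165,232); S=D[D[:,2]>38]
r=cv2.minAreaRect(S[:,:2].astype(np.float32)); print("screen",cv2.boxPoints(r))
A=np.c_[S[:,:2],np.ones(len(S))]; k=np.linalg.lstsq(A,S[:,2],rcond=None)[0]; print("grad",k,"yaw",np.degrees(np.arctan2(-k[1],-k[0])),"tilt",np.arctan(np.hypot(*k[:2])))
C=win(p,320,410,105,270)
P=C[(C[:,2]>6)&(C[:,2]<18)]
# plate left/right edges per x-slice in the world
for x in range(480,760,40):
    y=P[abs(P[:,0]-x)<5][:,1]; print(x,y.min(),y.max(),end="; ")
T=C[(C[:,2]>98)&(C[:,2]<112)&(C[:,0]>540)&(C[:,0]<700)]
print("\ntongue",cv2.fitLine(T[:,:2].astype(np.float32),cv2.DIST_HUBER,0,.01,.01).ravel())
s=sensors.get_state(); R=cv2.Rodrigues(s["tcp_rot"])[0]; print(R,s["tool_pos"])
E
```

```text
screen [[508.425 214.257]
 [515.865  85.042]
 [645.625  92.514]
 [638.185 221.729]]
grad [ -0.291  -0.019 233.464] yaw 3.7861784821262545 tilt 0.28360150420897423
480 -185.56596076078287 -14.55752085913209; 520 -174.94170083281136 -47.57442273797033; 560 -164.83021240401231 -52.795349668292886; 600 -157.1050846069836 -30.916768619538374; 640 -144.39383419676352 -33.73254196177505; 680 -136.4207110803347 -23.112810602699426; 720 -142.671423740792 -12.454582125118359; 
tongue [  0.968   0.25  622.479 -92.971]
[[-0.946  0.323 -0.   ]
 [ 0.323  0.946 -0.   ]
 [ 0.    -0.    -1.   ]] [209.91  615.17  231.307]
```

{"api": "apply_moves", "payload": {
  "deltas": [
    [0,0,0,-7.5],
    [0,0,0,-7.5],
    [0,0,0,-7.3],
    [-0.027,-0.051,0,0],
    [-0.027,-0.051,0,0],
    [-0.027,-0.051,0,0],
    [-0.027,-0.051,0,0],
    [-0.027,-0.051,0,0]
  ],
  "gripper": 0.055
}}

```text
time_s: 2.35
tool_pos: [360.8, 367.2, 231.6]
tcp_rot: [-0.095, 3.139, 0.001]
wrist_force: [-0.1, 0.7, -0.3]
finger_gap: 55.3
grip_force: 0.0
```

{"api": "apply_moves", "payload": {
  "deltas": [
    [-0.03,-0.05,0,0],
    [-0.03,-0.05,0,0],
    [-0.03,-0.05,0,0],
    [-0.02,-0.05,0,0],
    [-0.01,-0.03,0,0],
    [0,0,0,0],
    [0,0,0,0]
  ]
}}

```text
time_s: 3.22
tool_pos: [493.5, 146.9, 231.3]
tcp_rot: [0.095, -3.14, -0.001]
wrist_force: [-0.4, 0.3, -0.6]
finger_gap: 54.9
grip_force: 0.0
```

{"api": "apply_moves", "payload": {
  "deltas": [
    [0,0,0.05,0],
    [0,0,0.05,0],
    [0,0,0.04,0],
    [0,0,0.022,0],
    [0,0,0,0],
    [0,0,0,0]
  ]
}}

```text
time_s: 3.98
tool_pos: [494.3, 147.4, 70.6]
tcp_rot: [-0.097, 3.138, 0.001]
wrist_force: [0.2, -0.1, -0.1]
finger_gap: 54.8
grip_force: 0.0
```

```bash
python3 - <<'E'
from h import *
q=eyes.snapshot("scene"); f=q["frame"][120:260,190:350,::-1]; cv2.imwrite("pics/s1.png",cv2.resize(f,None,fx=4,fy=4,interpolation=cv2.INTER_CUBIC))
E
```

```text
(no output)
```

View pics/s1.png

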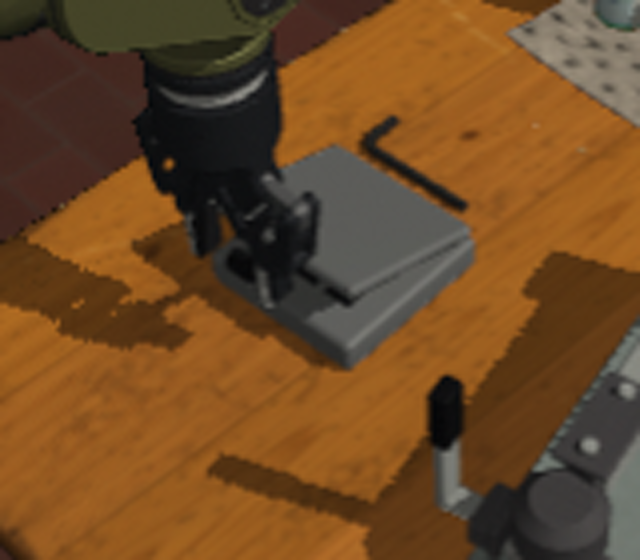

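The fingers straddle the knob (crop about (250,265)), in front of the screen's edge and clear of it. Now I close them.

{"api": "apply_moves", "payload": {
  "deltas": [
    [0,0,0,0],
    [0,0,0,0],
    [0,0,0,0],
    [0,0,0,0],
    [0,0,0,0],
    [0,0,0,0]
  ],
  "gripper": 0.01
}}

```text
time_s: 4.78
tool_pos: [494.0, 146.3, 69.5]
tcp_rot: [-0.095, 3.14, -0.001]
wrist_force: [-0.4, -3.3, 2.5]
finger_gap: 18.4
grip_force: 58.8
```

{"api": "apply_moves", "payload": {
  "deltas": [
    [-0.0045,0,-0.0115,0],
    [-0.0052,0,-0.0105,0],
    [-0.006,0,-0.01,0],
    [-0.0064,0,-0.0096,0],
    [-0.0073,0,-0.009,0],
    [-0.0079,0,-0.0086,0],
    [0,0,0,0]
  ]
}}

```text
time_s: 5.65
tool_pos: [532.3, 148.9, 129.9]
tcp_rot: [-0.095, 3.138, 0.001]
wrist_force: [2.1, -0.3, -3.3]
finger_gap: 17.9
grip_force: 59.4
```

{"api": "apply_moves", "payload": {
  "deltas": [
    [-0.0086,0,-0.0078,0],
    [-0.0091,0,-0.0072,0],
    [-0.0097,0,-0.0065,0],
    [-0.0101,0,-0.0058,0],
    [0,0,0,0],
    [0,0,0,0]
  ]
}}

```text
time_s: 6.4
tool_pos: [569.5, 151.5, 156.4]
tcp_rot: [-0.094, 3.137, 0.002]
wrist_force: [3.1, 3.8, -7.7]
finger_gap: 18.4
grip_force: 59.9
```

{"api": "apply_moves", "payload": {
  "deltas": [
    [0,0,0,0],
    [0,0,0,0],
    [0,0,0,0],
    [0,0,-0.01,0],
    [0,0,-0.03,0],
    [0,0,-0.05,0],
    [0,0,0,0],
    [0,0,0,0]
  ],
  "gripper": 0.055
}}

```text
time_s: 7.4
tool_pos: [568.4, 150.9, 246.3]
tcp_rot: [-0.095, 3.139, 0.0]
wrist_force: [-1.0, -0.9, -1.0]
finger_gap: 55.0
grip_force: 0.0
```

```bash
python3 - <<'E'
from h import *
np.set_printoptions(precision=1,suppress=True)
q=eyes.snapshot("scene"); f=q["frame"][100:260,190:350,::-1]; cv2.imwrite("pics/s2.png",cv2.resize(f,None,fx=3.7,fy=3.7,interpolation=cv2.INTER_CUBIC))
m=np.zeros((400,640),bool); m[130:210,235:320]=1; C=cloud(q,m)
S=C[(C[:,2]>50)&(C[:,2]<130)&(C[:,0]>560)&(C[:,0]<660)&(C[:,1]>80)&(C[:,1]<225)]
k=np.linalg.lstsq(np.c_[S[:,1:],np.ones(len(S))],S[:,0],rcond=None)[0]; res=S[:,0]-np.c_[S[:,1:],np.ones(len(S))]@k
print(len(S),k,"angle",np.degrees(np.arctan2(1,-k[1])),res.std())
p=eyes.snapshot("top")
for n,x in(("top",p),("scene",q)):
    for d in nets.spot_in(x,"latch_grip")[:1]: print(n,d["conf"],w(x,d["at"]))
E
```

```text
156 [ -0.1  -0.6 683. ] angle 57.41019240614135 3.5394690730189473
top 0.68 [476.9 -56.3 145.7]
scene 0.61 [473.2 -58.8 100.9]
```

View pics/s2.png

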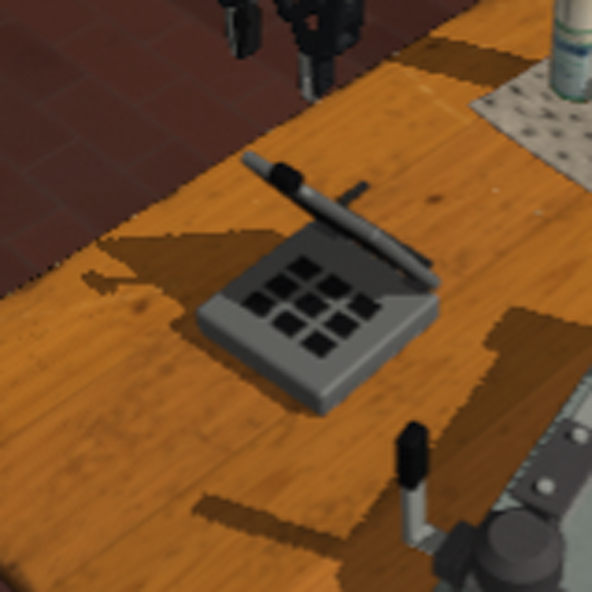

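The screen stands at about 57° open, free of the fingers, with its knob at crop (287,178). The latch grip at crop (413,455) is unmoved. Now to the latch.

{"api": "apply_moves", "payload": {
  "deltas": [
    [0,0,0,-10.5],
    [0.0345,-0.0435,0,0],
    [0.0345,-0.0435,0,0],
    [0.0345,-0.0435,0,0],
    [0.0345,-0.0435,0,0],
    [0,0,0,0],
    [0,0,0.03,0],
    [0,0,0,0]
  ]
}}

```text
time_s: 8.6
tool_pos: [474.8, -50.3, 212.7]
tcp_rot: [0.382, -3.112, -0.004]
wrist_force: [0.3, 0.7, 0.7]
finger_gap: 55.0
grip_force: 0.0
```

{"api": "apply_moves", "payload": {
  "deltas": [
    [-0.0015,-0.002,0.045,0],
    [0,0,0.035,0],
    [0,0,0.02,0],
    [0,0,0,0],
    [0,0,0,0]
  ]
}}

```text
time_s: 9.22
tool_pos: [479.5, -52.5, 117.3]
tcp_rot: [-0.383, 3.116, -0.001]
wrist_force: [-0.6, 0.2, -0.6]
finger_gap: 55.1
grip_force: 0.0
```

```bash
python3 - <<'E'
from h import *
q=eyes.snapshot("scene"); f=q["frame"][130:290,220:400,::-1]; cv2.imwrite("pics/s3.png",cv2.resize(f,None,fx=3.6,fy=3.6,interpolation=cv2.INTER_CUBIC))
E
```

```text
(no output)
```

View pics/s3.png

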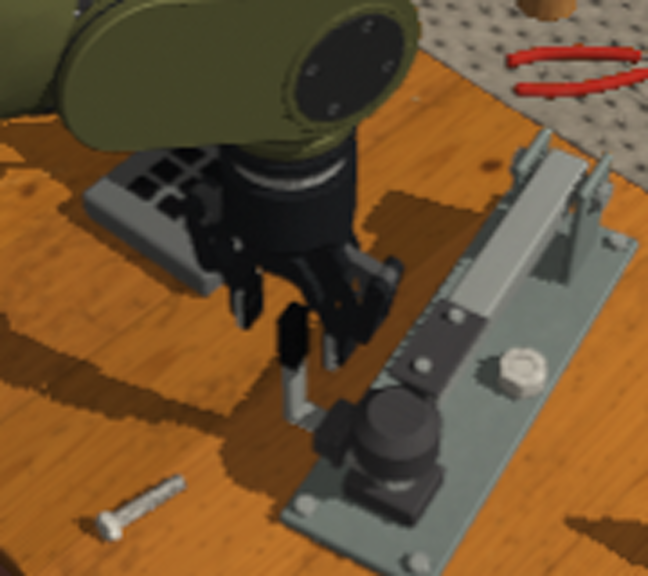

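The fingers straddle the grip (crop about (292,335)), high over the coupler. I go a little lower, shift slightly and close.

{"api": "apply_moves", "payload": {
  "deltas": [
    [0.002,0,0.005,0],
    [0,0,0,0],
    [0,0,0,0],
    [0,0,0,0],
    [0,0,0,0],
    [0,0,0,0],
    [0,0,0,0]
  ],
  "gripper": 0.005
}}

```text
time_s: 10.15
tool_pos: [476.6, -53.9, 111.1]
tcp_rot: [-0.382, 3.118, -0.002]
wrist_force: [-0.2, -4.3, 0.3]
finger_gap: 13.8
grip_force: 58.7
```

{"api": "apply_moves", "payload": {
  "deltas": [
    [0,0.006,0,0],
    [0,0.006,0,0],
    [0,0.006,0,0],
    [0,0.005,0,0],
    [0,0.004,0,0],
    [0,0,0,0],
    [0,0,0,0]
  ]
}}

```text
time_s: 11.02
tool_pos: [470.3, -28.7, 111.0]
tcp_rot: [-0.382, 3.118, -0.006]
wrist_force: [0.7, -9.2, -0.6]
finger_gap: 13.5
grip_force: 58.7
```

{"api": "apply_moves", "payload": {
  "deltas": [
    [0,0.0015,0,0],
    [-0.001,0,-0.006,0],
    [-0.0013,0,-0.006,0],
    [-0.0014,0,-0.006,0],
    [-0.0015,0,-0.0058,0],
    [0,0,0,0],
    [0,0,0,0]
  ]
}}

```text
time_s: 11.9
tool_pos: [474.3, -26.1, 133.6]
tcp_rot: [0.382, -3.117, 0.006]
wrist_force: [2.5, -10.8, -5.9]
finger_gap: 13.0
grip_force: 58.6
```

Force is −5.9 N down, which matches the tongue's weight, so the fork is clear of the ball. I go on lifting.

{"api": "apply_moves", "payload": {
  "deltas": [
    [-0.0017,0,-0.006,0],
    [-0.0018,0,-0.0058,0],
    [-0.002,0,-0.0058,0],
    [-0.002,0,-0.0057,0],
    [-0.0023,0,-0.0057,0],
    [-0.0024,0,-0.0056,0],
    [0,0,0,0],
    [0,0,0,0]
  ]
}}

```text
time_s: 12.9
tool_pos: [485.4, -23.4, 167.6]
tcp_rot: [0.381, -3.115, 0.006]
wrist_force: [1.3, -10.7, -5.2]
finger_gap: 13.6
grip_force: 58.5
```

{"api": "apply_moves", "payload": {
  "deltas": [
    [0,0,0,0],
    [0,0,0,0],
    [0,0,0,0],
    [0,0,0,0]
  ]
}}

```text
time_s: 13.4
tool_pos: [485.4, -23.4, 167.6]
tcp_rot: [0.381, -3.115, 0.006]
wrist_force: [0.7, -11.8, -6.0]
finger_gap: 12.9
grip_force: 58.5
```

```bash
python3 - <<'E'
from h import *
np.set_printoptions(precision=2,suppress=True)
q=eyes.snapshot("scene"); f=q["frame"][100:290,200:400,::-1]; cv2.imwrite("pics/s4.png",cv2.resize(f,None,fx=3.1,fy=3.1,interpolation=cv2.INTER_CUBIC))
p=eyes.snapshot("top")
m=np.zeros((400,640),bool); m[105:270,320:410]=1; C=cloud(p,m)
s=(C[:,:2]-[494,-125])@np.array([[.97,-.242],[.242,.97]]) 
T=(abs(s[:,1])<10)&(s[:,0]>50)&(s[:,0]<190)&(C[:,2]>70)
print(T.sum(),np.polyfit(s[T,0],C[T,2],1))
S=sensors.get_state(); print(S["tool_pos"],S["wrist_force"],S["joint_velocities"])
E
```

```text
669 [ -0.29 171.87]
[485.42 -23.37 167.62] [  0.95 -11.51  -5.44] [-0. -0. -0. -0.  0. -0.]
```

View pics/s4.png

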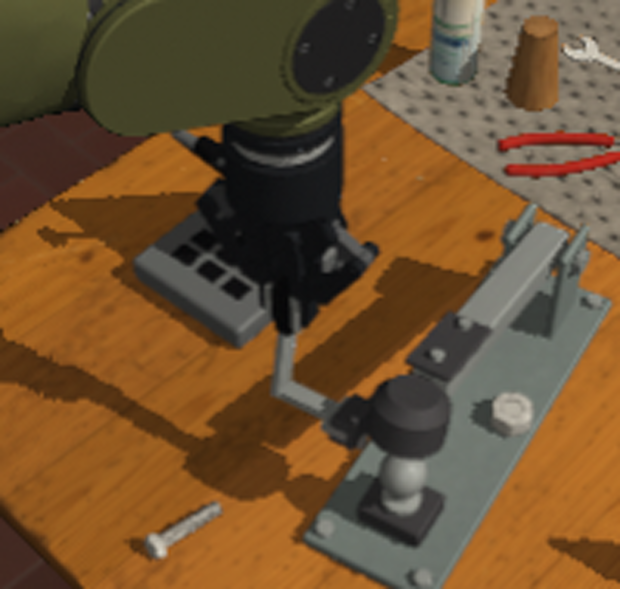

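The coupler (crop (410,415)) hangs clear above the ball (crop (405,485)). The tongue is raised about 0.25–0.28 rad and still, the screen is still up behind the gripper, and the loose things are in place. Handing in.

```bash
python3 -c "
from bench import bot; print(bot.job_done())"
```

```text
the job is handed in; nothing more can be done
None
```

The job is handed in: the screen was set to about 57° and let go, the latch was pulled about 27 mm, and the tongue is held still at about 0.25 rad, clear of the ball; the hand-in gave no verdict.

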